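Hook the air-pump filter under its lip and swing it down

ROBOT

A 6-joint arm with a two-finger parallel gripper is mounted at the origin on a cart in front of the work surface, level with it; the furniture and walls round the work are solid. World frame = base frame: x ahead of the robot, y to its left, z up, the work surface at z = 0. Lengths are in mm, angles in rad, forces in N, time in s.
With the tool pointing down it reaches from about 300 to 850 mm from the base axis. Payload 5.4 kg.
Tool frame: the origin (TCP) lies at the very end of the fingers, on their centre line; the grasp point (between the pads) lies 19 mm behind it; z points along the fingers, y is the line along which they close (so a half turn about z gives the same grasp; the last joint's range is limited). The gripper opens to 85 mm and grips with 20 to 120 N. Pads are 22 mm wide; open, the fingers measure 114 mm over their backs; the gripper's body (76 mm by 85 mm) begins 54 mm behind the grasp point. The pads swing forward as they close: fully open they stand 13 mm farther back than shut.
Start: joints at [-1.538, 0.158, 1.597, -0, 1.386, -0.21], TCP at [138.219, -558.123, 231.299] pointing down, gripper open.
Joint ranges: [-2.91, 2.91], [-0.94, 2.29], [0.18, 2.7], [-1.29, 4.43], [0.17, 2.64], [-3, 3]. Speed limits (rad/s): [2.57, 2.57, 3.14, 3.14, 3.14, 3.14].

INTERFACE

Orientations are given as a unit quaternion [w, x, y, z].
In Python, from rig import r gives the robot as it stands.
- The arm moves only by the shell command python3 jog.py 'ROWS' [FORCE]. ROWS is a JSON list of rows, 1 to 8 of them, each an object with the fields x, y, z (the shift in shares of the most that a row can go, 1 being 62.5 mm), rz (a turn about the tool's z in rad), finger_gap (the finger opening in mm); a field left out counts as zero (the opening has to be given); each row shifts and turns the commanded pose from where the row before left it, along the tool's axes as they then stand; what a row does not reach is not made up. A row lasts 1/8 s, in which the tool goes at most 62.5 mm and 0.188 rad, less where a joint would pass 70% of its speed; a pose out of reach is approached as far as the arm can. The fingers move at their own pace and stop on an object; FORCE is the grip in N (left out, the last holds). Time passes only in rows, so rows that do not move let the fingers close. It prints the time, the measured TCP pose, the force, the opening and the grip force at its end. Input that does not fit is refused with a message, and nothing moves.
- r.observe(): the state, without advancing time (a new reading comes with each control period).
- r.get_image(name): name is "scene" or "top" or "wrist"; returns a dict with "pixels" (420x560x3 uint8, blue, green, red), "z_map" (420x560 float32, mm along the optical axis (not along the pixel's ray), 0 where there is no reading), "fx", "fy", "cx", "cy" (pixels), "extrinsics" (4x4, takes a point from camera to world coordinates). Camera axes: x right, y down, z forward; pixel columns grow to the right and rows downward; lengths in mm; the calibration is good to about 2 mm. A picture is of the moment at which its call begins.
- r.job_done(): hands the job in; it is judged then, once.
The state is a dict: "t": time; "qpos": joint angles; "qd": joint speeds; "effort": joint torques, N m; "position": TCP position; "orientation": TCP orientation; "wrist_force": force on the tool from outside, world axes, zero at the start; "moment": the same for the moment, N m; "width": finger opening in mm; "finger_force": force on a finger pad.
Only numpy, scipy, OpenCV 4.12 (cv2) and the standard library are available. Lean on these libraries where they do the work, as an engineer would, in place of code of your own. Each camera call takes 0.05 s, during which the arm holds its last target. There are 200 camera calls.

TASK

Fit the loose white filter cartridge into the open bay on top of the small grey air pump: with its free end raised, hook its thin toe under the bay's lip, then swing the filter down until it lies flat on the bay floor. Let go of it, and leave the small specimen pot and the little orange-capped vial standing where they are.

Things in the scene. Friction and masses are not known exactly. Their poses are not given: they have to be found in the camera images.
- filter: Loose white filter cartridge, 0.12 to 0.26 kg, starts flat on the counter, right way up. Origin: centre of the underside of its 110 x 70 mm outline; x along it, y across, z up. From x -55 to -27 mm only a toe: a plate 6 mm thick, 66 mm wide, level with the underside. From x -27 to +55 mm the body, 30 mm thick, 70 mm wide. A pull rib stands on top.
- filter_rib (a point): Middle of the top of the pull rib, at x = -4, y = 0, z = 60 mm in the filter's frame. The rib is for gripping: 14 mm thick along the filter's x, 44 mm long along its y, rising from the body's top at z = 30 mm.
- filter_toe (a point): Middle of the bottom edge of the toe's tip, at x = -55 mm, y = 0, z = 0 in the filter's frame; axes as the filter's.
- pump: Grey bench air pump, fixed, 141 x 100 mm, plus a 22 mm hose stub at its -x end. Origin on the counter below the middle of its filter bay; x from the lip end to the plain end (roughly toward the robot), z up. Bay open on top, 115 mm long (x), 78 mm wide inside, floor at z = 20 mm; side walls rise to z = 50 mm, the plain (+x) end wall to 62 mm. The lip is at the -x end, away from the robot.
- bay_corner (a point): Middle of the corner of bay floor and -x end wall, under the lip; x -57.5, y 0, z 20 mm in the pump's frame, same axes. From here the lip overhangs x = 0 to 12 mm at z = 18 to 23 mm, over the whole width. The filter is too long to go in flat; seated, its toe tip is 0 to 5 mm from this wall.
- sample_pot_a: Loose specimen pot with a white lid, 51 mm wide, 74 mm high, standing between filter and pump; origin at the centre of its underside. To be left alone.
- ampoule_desk: Loose small brown vial with an orange cap, 19 mm wide, 40 mm high, standing between filter and pump; origin at the centre of its underside. To be left alone.

How it is judged:
By the outcome, as a careful person would: the job done as asked, in the order asked, and still so for the second after the job is handed in, with the robot touching nothing.
It also fails if it takes over 42 s, if anything falls off the work surface, if the arm or the gripper's body presses on something with over 40 N, if the wrist force passes 120 N, or if a joint passes its speed limit or range.

## Working session

There is one attempt and no reset: what is moved stays moved. The work goes in short steps, Python scripts to look and compute and a shell command to move; the robot and the scene stay as the last step left them, time stands still between calls to the robot, and variables do not carry over. Pictures are saved under pics/ and viewed, at most 10 in all, crops included, and the job is handed in when it is done.

```bash
ls; mkdir -p pics; cat > h.py <<'E'
from rig import r
import numpy as np, cv2
def cloud(n):
    im=r.get_image(n); z=im["z_map"]; v,u=np.mgrid[:420,:560]
    P=np.stack([(u-im["cx"])*z/im["fx"],(v-im["cy"])*z/im["fy"],z,np.ones_like(z)],-1)@np.array(im["extrinsics"]).T
    P=P[...,:3]; P[z==0]=np.nan
    return im["pixels"],P
E
python3 - <<'E'
from h import *
for n in("top","scene"):
    p,P=cloud(n); cv2.imwrite(f"pics/{n}0.png",p); np.save(f"{n}0.npy",P)
print(r.observe())
E
```

```text
jog.py
pics
rig.py
{'t': 0.1, 'qpos': array([-1.53809065e+00,  1.59016260e-01,  1.59814588e+00, -6.35689008e-06,
        1.38618820e+00, -2.10129268e-01]), 'qd': array([-0.00070034, -0.00151166, -0.00187981,  0.00011748, -0.00172851,
       -0.00127577]), 'effort': array([-4.03807899e-04, -3.96990216e+01, -3.32338679e+01, -2.36227379e-04,
        4.24512051e-03,  3.88838188e-06]), 'position': array([ 138.20448621, -557.57104431,  230.37854747]), 'orientation': array([-8.75664255e-04,  9.92637496e-01,  1.21119898e-01,  7.47499166e-05]), 'wrist_force': array([0.00253212, 0.2151164 , 0.51470987]), 'moment': array([-0.03347042, -0.03897554,  0.00660416]), 'finger_force': 0.0, 'width': 85.39919718434567}
```

View pics/top0.png

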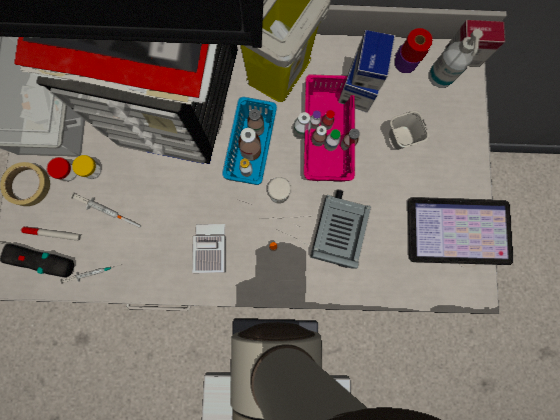

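View pics/scene0.png

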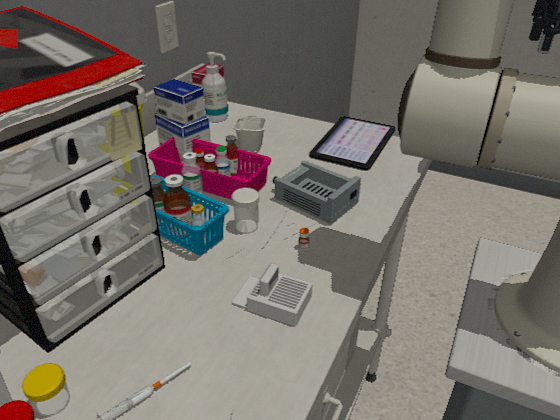

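Top view: filter at about (208,250), toe up at row 228; pump at (340,230), hose/lip end up at (340,193); pot (278,190); vial (273,245). The scene view agrees. Next I measure.

```bash
python3 - <<'E'
from h import *
P=np.load("top0.npy"); S=np.load("scene0.npy")
np.set_printoptions(precision=1,suppress=True)
for n,u,v in(("filt",208,255),("toe",205,231),("pump",340,230),("pot",278,188),("vial",273,245),("ul",100,200)): print(n,P[v,u])
def rect(Q,m,n):
    q=Q[m][:,:2]; 
    if len(q)<5: print(n,"few");return
    q=q.astype(np.float32); b=cv2.minAreaRect(q); print(n,len(q),np.array(b[0]),np.array(b[1]),b[2], "zmed",np.median(Q[m][:,2])); print(cv2.boxPoints(b))
def box(Q,c,h,z0,z1): return (abs(Q[...,0]-c[0])<h)&(abs(Q[...,1]-c[1])<h)&(Q[...,2]>z0)&(Q[...,2]<z1)
for nm,Q in(("top",P),("scene",S)):
    print(nm)
    f=P[250,208]; rect(Q,box(Q,f,75,3.5,80),"filter all"); rect(Q,box(Q,f,75,22,36),"body"); rect(Q,box(Q,f,75,45,75),"rib")
    p=P[230,340]; rect(Q,box(Q,p,105,38,80),"pump rim"); rect(Q,box(Q,p,100,55,75),"pump endwall"); rect(Q,box(Q,p,105,10,80),"pump all")
    rect(Q,box(Q,P[188,278],50,60,90),"pot"); rect(Q,box(Q,P[245,273],30,15,60),"vial")
E
```

```text
filt [404.7 160.4  32.5]
toe [459.2 173.9  10.3]
pump [ 469.8 -131.3   20.2]
pot [550.6  11.8  75. ]
vial [430.3  18.7  40.7]
ul [523.9 420.3   3.3]
top
filter all 1883 [416.1 160.9] [150.2 147.2] 89.53490447998047 zmed 30.76492226595235
[[341.9  86.4]
 [489.1  85.2]
 [490.3 235.3]
 [343.1 236.5]]
body 1049 [408.3 161.2] [81.5 70.5] 2.3339498043060303 zmed 31.781732889117166
[[366.1 194.8]
 [369.  124.3]
 [450.4 127.6]
 [447.5 198.1]]
rib 166 [426.1 161.3] [15.1 43.1] 1.5991193056106567 zmed 60.94170046460505
[[417.9 182.6]
 [419.1 139.5]
 [434.2 140. ]
 [433.  183. ]]
pump rim 1383 [ 467.4 -128.8] [100.2 151. ] 76.59159851074219 zmed 50.53679561406682
[[ 382.3 -160. ]
 [ 529.2 -195. ]
 [ 552.5  -97.5]
 [ 405.6  -62.5]]
pump endwall 314 [ 461.7 -127.4] [ 99.  133.4] 76.83917999267578 zmed 62.88993040160824
[[ 385.5 -160.4]
 [ 515.4 -190.8]
 [ 537.9  -94.4]
 [ 408.   -64. ]]
pump all 3122 [ 474.4 -130.3] [100.5 165.3] 76.59159851074219 zmed 25.151181809291018
[[ 382.3 -160. ]
 [ 543.1 -198.3]
 [ 566.4 -100.6]
 [ 405.6  -62.2]]
pot 521 [559.6  24.9] [83.2 49.6] 59.60541534423828 zmed 7
[... 685 characters left out ...]
.9] 0.1926734894514084 zmed 47.73378346855543
[[ 383.8  -56. ]
 [ 384.2 -197.9]
 [ 575.1 -197.2]
 [ 574.6  -55.4]]
pump endwall 269 [ 401.6 -115.8] [100.6  15.5] 76.2345199584961 zmed 60.53357836705737
[[ 382.1 -162.8]
 [ 397.2 -166.5]
 [ 421.1  -68.8]
 [ 406.   -65.1]]
pump all 3278 [ 479.4 -126.6] [190.9 141.9] 0.1926734894514084 zmed 36.15179126349091
[[ 383.8  -56. ]
 [ 384.2 -197.9]
 [ 575.1 -197.2]
 [ 574.6  -55.4]]
pot 590 [557.4  23.1] [85.1 50.3] 58.587947845458984 zmed 71.74067303482906
[[513.7  -0.1]
 [556.7 -26.3]
 [601.   46.3]
 [558.1  72.5]]
vial 154 [426.9  18. ] [18.  17.9] 23.088037490844727 zmed 30.86053710654801
[[415.1  22.7]
 [422.1   6.2]
 [438.7  13.2]
 [431.6  29.7]]
```

```bash
python3 - <<'E'
from h import *
np.set_printoptions(precision=1,suppress=True,linewidth=150)
a=np.radians(166.5); X=np.array([np.cos(a),np.sin(a)]); Y=np.array([-X[1],X[0]])
c=np.array([466,-129.])
for n in("top","scene"):
    Q=np.load(n+"0.npy").reshape(-1,3); Q=Q[~np.isnan(Q[:,0])]
    q=Q[:,:2]-c; x=q@X; y=q@Y; z=Q[:,2]
    m=abs(y)<28; print(n,"x profile (max z,med z)")
    print([(b,round(float(z[m&(abs(x-b)<1)].max()),0),round(float(np.median(z[m&(abs(x-b)<1)])),0)) for b in list(range(-76,-40,2))+list(range(44,76,2)) if (m&(abs(x-b)<1)).any()])
    m=(abs(x)<30)
    print("y",[(b,round(float(np.median(z[m&(abs(y-b)<1)])),0)) for b in list(range(-54,-32,2))+list(range(34,56,2)) if (m&(abs(y-b)<1)).any()])
    for lo,hi in((-45,-20),(20,45)):  # side wall directions from rim z
        k=(z>46)&(z<53)&(abs(x)<45)&(abs(y)>36)&(abs(y)<54)&(np.sign(y)==np.sign(lo)); p=np.polyfit(x[k],y[k],1); print("rim slope deg",np.degrees(np.arctan(p[0])),"mid y",p[1])
E
```

```text
top x profile (max z,med z)
[(-76, 39.0, 35.0), (-74, 37.0, 33.0), (-72, 37.0, 35.0), (-70, 45.0, 43.0), (-68, 47.0, 44.0), (-66, 48.0, 44.0), (-64, 48.0, 45.0), (-62, 47.0, 44.0), (-60, 47.0, 45.0), (-58, 48.0, 44.0), (-56, 47.0, 45.0), (-54, 47.0, 44.0), (-52, 49.0, 44.0), (-50, 48.0, 44.0), (-48, 47.0, 42.0), (-46, 46.0, 24.0), (-44, 24.0, 21.0), (-42, 26.0, 21.0), (44, 23.0, 21.0), (46, 24.0, 21.0), (48, 23.0, 21.0), (50, 25.0, 22.0), (52, 25.0, 22.0), (54, 25.0, 22.0), (58, 64.0, 62.0), (60, 65.0, 63.0), (62, 68.0, 63.0), (64, 66.0, 64.0), (66, 66.0, 63.0), (68, 66.0, 63.0), (70, 64.0, 62.0), (72, 61.0, 34.0), (74, 44.0, 2.0)]
y [(-54, 1.0), (-52, 1.0), (-50, 32.0), (-48, 51.0), (-46, 52.0), (-44, 51.0), (-42, 51.0), (-40, 51.0), (-38, 49.0), (-36, 20.0), (-34, 22.0), (34, 22.0), (36, 21.0), (38, 34.0), (40, 50.0), (42, 51.0), (44, 51.0), (46, 51.0), (48, 51.0), (50, 50.0)]
rim slope deg 0.5933797795166091 mid y -44.86522518112887
rim slope deg 0.024626804417994207 mid y 43.60673838774078
scene x profile (max z,med z)
[(-70, 42.0, 41.0), (-68, 42.0, 42.0), (-66, 43.0, 42.0), (-64, 44.0, 42.0), (-62, 45.0, 42.0), (-60, 43.0, 42.0), (-58, 44.0, 41.0), (-56, 43.0, 27.0), (-54, 43.0, 41.0), (-52, 44.0, 42.0), (-50, 44.0, 21.0), (-48, 43.0, 41.0), (-46, 44.0, 41.0), (-44, 43.0, 40.0), (-42, 21.0, 19.0), (58, 61.0, 60.0), (60, 62.0, 61.0), (62, 63.0, 61.0), (64, 62.0, 61.0), (66, 64.0, 62.0), (68, 62.0, 61.0), (70, 63.0, 33.0), (72, 62.0, 32.0), (74, 57.0, 19.0)]
y [(-54, -0.0), (-52, -1.0), (-50, -0.0), (-48, 26.0), (-46, 24.0), (-44, 31.0), (-42, 48.0), (-40, 49.0), (-38, 49.0), (-36, 49.0), (-34, 47.0), (34, 20.0), (36, 19.0), (38, 20.0), (40, 33.0), (42, 35.0), (44, 36.0), (46, 41.0), (48, 49.0), (50, 49.0), (52, 49.0), (54, 49.0)]
rim slope deg 0.07650941964235476 mid y -42.8951710302995
rim slope deg 0.6334303719346605 mid y 45.913680332145525
```

Units first: shifts go in shares of 62.5 mm. So -60 mm is -0.96.

```bash
python3 jog.py '[{"rz":0.1, "finger_gap":85}, {"y":-0.96, "rz":0.1, "finger_gap":85}, {"y":-0.96, "finger_gap":85}, {"y":-0.96, "finger_gap":85}, {"y":-0.96, "finger_gap":85}, {"y":-0.96, "finger_gap":85}, {"y":-0.96, "finger_gap":85}]'
```

```text
t: 0.98
position: [120.8, -203.3, 230.6]
orientation: [-0.006, 1.0, 0.022, -0.002]
wrist_force: [-20.1, 39.6, 24.3]
width: 84.9
finger_force: 0.0
```

```bash
python3 jog.py '[{"x":0.96, "finger_gap":85}, {"x":0.96, "finger_gap":85}, {"x":0.96, "finger_gap":85}, {"x":0.96, "finger_gap":85}, {"finger_gap":85}]'; python3 -c "
from h import *
print(r.observe()['qpos'])"
```

```text
t: 1.6
position: [353.5, -195.3, 229.0]
orientation: [-0.005, 1.0, 0.024, -0.003]
wrist_force: [-0.5, 0.0, 1.4]
width: 85.2
finger_force: 0.0
[-0.80766859 -0.3034549   2.03797321  0.00205236  1.41899727  0.71420872]
```

```bash
python3 jog.py '[{"x":0.24, "y":-0.928, "rz":0.01, "finger_gap":85}, {"x":0.24, "y":-0.928, "finger_gap":85}, {"x":0.24, "y":-0.944, "finger_gap":85}, {"x":0.24, "y":-0.944, "finger_gap":85}, {"x":0.24, "y":-0.944, "z":0.32, "finger_gap":85}, {"x":0.224, "y":-0.944, "z":0.32, "finger_gap":85}, {"z":0.48, "finger_gap":85}, {"finger_gap":85}]'; python3 - <<'E'
from h import *
p,P=cloud("wrist"); cv2.imwrite("pics/w1.png",p)
m=(abs(P[...,0]-425)<40)&(abs(P[...,1]-160)<40)&(P[...,2]>48)&(P[...,2]<75)
print(P[m].mean(0),cv2.minAreaRect(P[m][:,:2].astype(np.float32)), np.median(P[m][:,2]))
E
```

```text
t: 2.6
position: [425.0, 155.1, 161.8]
orientation: [-0.002, 1.0, 0.017, -0.004]
wrist_force: [0.6, -0.3, -0.6]
width: 85.1
finger_force: 0.0
[427.93303241 161.9125621   58.93167665] ((426.18267822265625, 161.8817596435547), (16.39970588684082, 43.709957122802734), 2.8492841720581055) 59.914523987743365
```

View pics/w1.png

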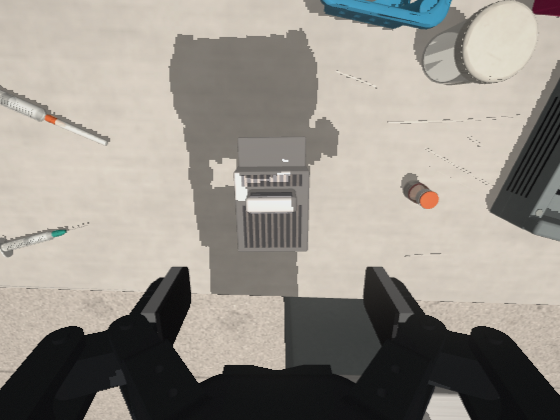

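The wrist view shows the rib centred at about (270,203) and square to the fingers at (175,300)/(380,300). I'll go down over it.

In the tool's units: 40 mm is 0.64, 30 mm is 0.48.

```bash
python3 jog.py '[{"x":0.0112, "y":-0.0912, "z":0.64, "rz":-0.01, "finger_gap":70}, {"z":0.64, "finger_gap":60}, {"z":0.48, "finger_gap":60}, {"z":0.16, "finger_gap":60}, {"finger_gap":60}]' 40; python3 jog.py '[{"z":0.032, "finger_gap":60}, {"finger_gap":60}]' ; python3 jog.py '[{"z":0.032, "finger_gap":60}, {"finger_gap":60}]'
```

```text
t: 3.28
position: [428.5, 161.3, 44.9]
orientation: [-0.003, 1.0, 0.021, -0.001]
wrist_force: [0.0, -0.2, -0.1]
width: 59.6
finger_force: 0.0
t: 3.52
position: [428.5, 161.9, 42.9]
orientation: [-0.003, 1.0, 0.021, -0.001]
wrist_force: [-0.5, 0.1, -0.4]
width: 60.1
finger_force: 0.0
t: 3.78
position: [427.5, 162.0, 39.8]
orientation: [-0.003, 1.0, 0.022, -0.002]
wrist_force: [-0.4, -0.1, 1.0]
width: 60.3
finger_force: 0.0
```

In the tool's units: -2 mm is -0.032, 3 mm is 0.048.

```bash
python3 jog.py '[{"x":-0.032, "z":0.048, "finger_gap":60}, {"finger_gap":60}]' ; python3 jog.py '[{"z":0.048, "finger_gap":60}, {"finger_gap":60}]'; python3 jog.py '[{"z":0.048, "finger_gap":60}, {"finger_gap":60}]'
```

```text
t: 4.03
position: [425.1, 161.8, 36.4]
orientation: [-0.003, 1.0, 0.021, -0.002]
wrist_force: [0.8, 0.1, 0.5]
width: 60.2
finger_force: 0.0
t: 4.28
position: [425.4, 161.8, 33.5]
orientation: [-0.003, 1.0, 0.021, -0.002]
wrist_force: [0.0, -0.2, 0.7]
width: 59.6
finger_force: 0.0
t: 4.53
position: [425.4, 161.8, 30.5]
orientation: [-0.003, 1.0, 0.021, -0.002]
wrist_force: [-1.0, 0.5, 0.3]
width: 60.0
finger_force: 0.0
```

In the tool's units: -1 mm is -0.016.

```bash
python3 jog.py '[{"z":-0.016, "finger_gap":52}, {"finger_gap":46}, {"finger_gap":40}, {"finger_gap":40}, {"finger_gap":40}]' 50; python3 jog.py '[{"z":-0.048, "finger_gap":40}, {"z":-0.16, "finger_gap":40}, {"z":-0.16, "finger_gap":40}, {"finger_gap":40}]'; python3 - <<'E'
from h import *
p,P=cloud("scene"); cv2.imwrite("pics/s2.png",cv2.resize(p[170:370,160:460],None,fx=2.5,fy=2.5))
E
```

```text
t: 5.15
position: [426.1, 161.9, 32.3]
orientation: [-0.003, 1.0, 0.021, -0.001]
wrist_force: [0.3, -0.3, 4.7]
width: 43.3
finger_force: 51.5
t: 5.65
position: [426.6, 161.8, 56.0]
orientation: [-0.003, 1.0, 0.021, -0.0]
wrist_force: [0.3, -1.1, -1.3]
width: 43.2
finger_force: 51.0
```

View pics/s2.png

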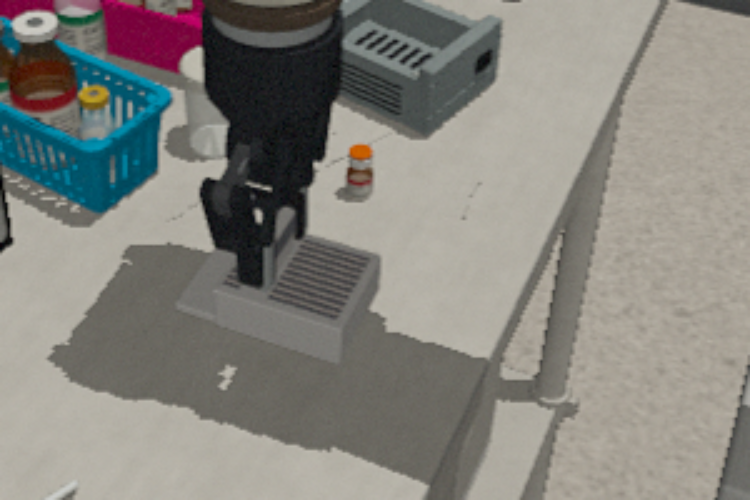

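Filter held level above the counter, at (270,290) in the crop; vial (360,165) untouched. I'll measure the hold height and pitch.

```bash
cat >> h.py <<'E'
def plane(Q,m):
    q=Q[m]; c=np.median(q,0)
    for _ in range(5):
        A=np.c_[q[:,:2]-c[:2],np.ones(len(q))]; s=np.linalg.lstsq(A,q[:,2],rcond=None)[0]; e=A@s-q[:,2]; q=q[abs(e)<max(1.5,1.5*e.std())]
    return c,s,len(q)
E
python3 - <<'E'
from h import *
for n in("scene","top"):
    p,P=cloud(n)
    m=(P[...,0]>372)&(P[...,0]<412)&(abs(P[...,1]-161)<30)&(P[...,2]>40)&(P[...,2]<68)
    c,s,k=plane(P,m); print(n,k,"slope deg x,y",np.degrees(np.arctan(s[:2])),"z at x=425",s[2]+s[0]*(425-c[0]))
print(r.observe()["position"])
E
```

```text
scene 659 slope deg x,y [ 0.14563317 -0.13552562] z at x=425 52.855183336827345
top 105 slope deg x,y [-1.05036877  0.21399776] z at x=425 53.947971609737884
[425.46279707 161.72718433  54.71170276]
```

In the tool's units: 3 mm is 0.048, 10 mm is 0.16.

```bash
python3 jog.py '[{"z":0.16, "finger_gap":40}, {"z":0.16, "finger_gap":40}, {"z":0.048, "finger_gap":40}, {"finger_gap":40}, {"finger_gap":50}, {"z":-0.056, "finger_gap":50}, {"finger_gap":40}, {"finger_gap":40}]' 50; python3 jog.py '[{"finger_gap":40}, {"z":-0.08, "finger_gap":40}, {"z":-0.32, "finger_gap":40}, {"z":-0.64, "finger_gap":40}, {"z":-0.48, "finger_gap":40}, {"finger_gap":40}]' 50;  python3 - <<'E'
from h import *
o=r.observe(); t=o["position"]; print(t)
for n in("scene","top"):
    p,P=cloud(n)
    m=(P[...,0]>372)&(P[...,0]<412)&(abs(P[...,1]-161)<30)&(P[...,2]>t[2]-22)&(P[...,2]<t[2]+12)
    c,s,k=plane(P,m); print(n,k,"slope deg x,y",np.degrees(np.arctan(s[:2])),"z at x=425",s[2]+s[0]*(425-c[0]))
E
```

```text
t: 6.8
position: [426.1, 161.9, 35.7]
orientation: [-0.003, 1.0, 0.021, -0.001]
wrist_force: [-1.1, -0.5, 3.9]
width: 42.9
finger_force: 51.5
t: 7.55
position: [427.5, 161.5, 132.4]
orientation: [-0.003, 1.0, 0.021, 0.001]
wrist_force: [0.3, -0.5, -1.9]
width: 43.0
finger_force: 51.2
[427.52529157 161.47522241 132.35688597]
scene 739 slope deg x,y [ 0.38355062 -0.04729913] z at x=425 126.3436975824029
top 159 slope deg x,y [0.31986635 3.63647261] z at x=425 127.0772823915923
```

In the tool's units: 55 mm is 0.88, 30 mm is 0.48.

```bash
python3 jog.py '[{"z":-0.16, "rz":0.136, "finger_gap":40}, {"rz":0.136, "finger_gap":40}, {"x":0.16, "y":0.48, "finger_gap":40}, {"x":0.32, "y":0.8, "finger_gap":40}, {"x":0.32, "y":0.88, "finger_gap":40}, {"x":0.32, "y":0.88, "finger_gap":40}, {"x":0.24, "y":0.8, "finger_gap":40}, {"x":0.16, "y":0.544, "finger_gap":40}]' 50; python3 jog.py '[{"finger_gap":40}, {"finger_gap":40}]';  python3 - <<'E'
from h import *
o=r.observe(); t=o["position"]; print(t,o["wrist_force"])
c=np.array([521.4,-142.4]); X=np.array([-.9736,.2284]); Y=np.array([-.2284,-.9736])
for n in("scene","top"):
    p,P=cloud(n); cv2.imwrite(f"pics/{n}3.png",p)
    q=P[...,:2]-c; x=q@X; y=q@Y; k=np.dstack([x,y,P[...,2]])
    m=(k[...,0]>80)&(k[...,0]<122)&(abs(y)<32)&(abs(P[...,2]-(t[2]-6))<14)
    cc,s,N=plane(k,m); print(n,N,"slopes",np.degrees(np.arctan(s[:2])),"z at 85",s[2]+s[0]*(85-cc[0]))
    b=(abs(P[...,2]-(t[2]-6))<5)&(x>20)&(x<140)&(abs(y)<60); print(cv2.minAreaRect(k[b][:,:2].astype(np.float32)))
print("tcp pump",(t[:2]-c)@X,(t[:2]-c)@Y)
E
```

```text
t: 8.65
position: [454.8, -128.8, 136.4]
orientation: [-0.003, 0.993, -0.115, -0.004]
wrist_force: [-0.1, 0.9, -0.8]
width: 43.2
finger_force: 51.3
t: 8.9
position: [455.1, -126.1, 137.0]
orientation: [-0.003, 0.993, -0.114, -0.004]
wrist_force: [-0.8, 0.6, -1.7]
width: 42.9
finger_force: 51.4
[ 455.12055747 -126.07615968  136.97820304] [-0.8492549   0.64700147 -1.71127057]
scene 354 slopes [0.52372716 0.11726828] z at 85 130.9579234982611
((88.8184814453125, 0.5576133728027344), (71.88691711425781, 82.82836151123047), 89.84151458740234)
top 289 slopes [-0.34238364 -0.37042187] z at 85 133.41854144176534
((105.5030517578125, 12.193580627441406), (45.153221130371094, 50.31845474243164), 83.18304443359375)
tcp pump 68.25803037621253 -0.7546662618510034
```

```bash
python3 jog.py '[{"x":0.04, "z":0.24, "finger_gap":40}, {"z":0.288, "finger_gap":40}, {"z":0.048, "finger_gap":40}, {"finger_gap":40}]' 30; python3 jog.py '[{"z":0.04, "finger_gap":40}, {"finger_gap":40}]';python3 jog.py '[{"x":0.032, "z":0.032, "finger_gap":40}, {"x":0.04, "z":0.0432, "finger_gap":40}, {"x":0.04, "z":0.0432, "finger_gap":40}, {"finger_gap":40}]'; python3 - <<'E'
from h import *
p,P=cloud("scene"); cv2.imwrite("pics/s4.png",cv2.resize(p[130:270,220:420],None,fx=4,fy=4))
E
```

```text
t: 9.5
position: [458.4, -127.1, 102.3]
orientation: [-0.003, 0.993, -0.114, -0.002]
wrist_force: [0.3, -0.7, -1.2]
width: 43.0
finger_force: 51.4
t: 9.75
position: [458.7, -127.6, 100.4]
orientation: [-0.002, 0.993, -0.114, -0.002]
wrist_force: [-0.5, 0.6, -1.9]
width: 43.0
finger_force: 51.4
t: 10.25
position: [465.7, -129.4, 93.2]
orientation: [-0.002, 0.993, -0.114, -0.002]
wrist_force: [-1.0, 0.0, 4.0]
width: 42.9
finger_force: 52.3
```

View pics/s4.png

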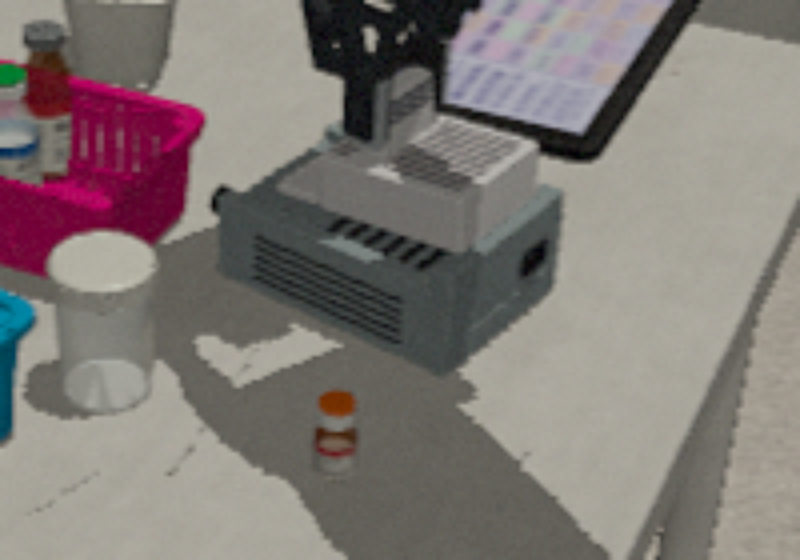

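The filter sits with its free end on the plain wall (about (500,200) in the crop), just starting to tilt; pot and vial are untouched. Next, more of the arc.

```bash
cat >> h.py <<'E'
def tilt():
    o=r.observe(); t=o["position"]; c=np.array([521.4,-142.4]); X=np.array([-.9736,.2284]); Y=np.array([-.2284,-.9736])
    tx,ty=(t[:2]-c)@X,(t[:2]-c)@Y; print("tcp X,Y,Zfloor",tx,ty,t[2]-20,"F",o["wrist_force"])
    for n,b in(("scene",np.array([1.5,1,-1.2])),("top",np.array([-1.5,-1,1.2]))):
        p,P=cloud(n); q=P[...,:2]-c; k=np.dstack([q@X,q@Y,P[...,2]-20])-b
        m=(k[...,0]>tx+16)&(k[...,0]<tx+58)&(abs(k[...,1])<31)&(k[...,2]>29)&(k[...,2]<t[2]+45)
        if m.sum()<30: print(n,"few"); continue
        cc,s,N=plane(k,m); th=np.arctan(s[0])
        # pivot is on the rib: height of pivot (tcp+19) over body top plane, then toe estimate
        zt=s[2]+s[0]*(tx-cc[0])+s[1]*(0-cc[1]); h=(t[2]-20+19-zt)*np.cos(th)+30
        toe=np.array([tx,t[2]-1])+np.array([-51*np.cos(th)+h*np.sin(th),-51*np.sin(th)-h*np.cos(th)])
        print(n,N,"tilt",np.degrees(th),"cross",np.degrees(np.arctan(s[1])),"h",h,"toe X,Z",toe)
    return p
E
python3 jog.py '[{"x":0.04, "z":0.064, "finger_gap":40}, {"x":0.04, "z":0.064, "finger_gap":40}, {"x":0.04, "z":0.064, "finger_gap":40}, {"finger_gap":40}]'; python3 - <<'E'
from h import *
np.set_printoptions(precision=1,suppress=True)
tilt()
E
```

```text
t: 10.8
position: [474.3, -131.6, 81.8]
orientation: [-0.002, 0.993, -0.114, -0.0]
wrist_force: [0.8, 0.0, 5.2]
width: 43.2
finger_force: 53.5
tcp X,Y,Zfloor 48.35479898031769 0.21766955931294873 61.75979206215864 F [0.8 0.  5.2]
scene 268 tilt 14.730961581881655 cross 0.24184664884283877 h 53.33745938065209 toe X,Z [12.6 16.2]
top 163 tilt 14.465115690517973 cross 0.3495037559023745 h 54.30362210414156 toe X,Z [12.5 15.4]
```

```bash
python3 jog.py '[{"z":0.056, "finger_gap":40}, {"z":0.056, "finger_gap":40}, {"z":0.048, "finger_gap":40}, {"finger_gap":40}]'; python3 - <<'E'
from h import *
np.set_printoptions(precision=1,suppress=True)
tilt()
E
```

```text
t: 11.4
position: [477.7, -132.7, 74.0]
orientation: [-0.001, 0.993, -0.115, 0.004]
wrist_force: [9.1, -0.4, 9.2]
width: 42.9
finger_force: 54.6
tcp X,Y,Zfloor 44.72815597050992 0.4855759912039588 54.008761884026455 F [ 9.1 -0.4  9.2]
scene 231 tilt 21.25840244614569 cross 0.024627840669402226 h 53.127992380037185 toe X,Z [16.5  5. ]
top 136 tilt 21.4243964832605 cross -2.258667673526745 h 54.08254288011806 toe X,Z [17.  4.]
```

In the tool's units: 2 mm is 0.032, -1 mm is -0.016.

```bash
python3 jog.py '[{"x":-0.016, "z":0.032, "finger_gap":40}, {"x":-0.016, "z":0.032, "finger_gap":40}, {"finger_gap":40}]'; python3 - <<'E'
from h import *
np.set_printoptions(precision=1,suppress=True)
tilt()
E
```

```text
t: 11.88
position: [478.2, -133.1, 71.6]
orientation: [-0.0, 0.993, -0.115, 0.007]
wrist_force: [13.5, -0.6, 10.4]
width: 43.1
finger_force: 55.2
tcp X,Y,Zfloor 44.159367325439156 0.8412957280826223 51.55727448747213 F [13.5 -0.6 10.4]
scene 224 tilt 23.142857257822065 cross 0.22911776224154656 h 52.800903843195655 toe X,Z [18.  2.]
top 150 tilt 24.174220485436837 cross 0.4409214335706893 h 55.17495525418023 toe X,Z [20.2 -0.7]
```

In the tool's units: -3 mm is -0.048, 3 mm is 0.048.

```bash
python3 jog.py '[{"x":0.048, "z":-0.048, "finger_gap":40}, {"x":0.048, "z":-0.016, "finger_gap":40}, {"finger_gap":40}]'; python3 - <<'E'
from h import *
np.set_printoptions(precision=1,suppress=True)
tilt()
p,P=cloud("scene"); cv2.imwrite("pics/s5.png",cv2.resize(p[130:270,220:420],None,fx=4,fy=4))
E
```

```text
t: 12.35
position: [477.6, -132.4, 71.3]
orientation: [-0.002, 0.993, -0.114, -0.001]
wrist_force: [4.8, -2.9, 4.5]
width: 42.9
finger_force: 54.5
tcp X,Y,Zfloor 44.913361954548506 0.2545586480413622 51.260899823886376 F [ 4.8 -2.9  4.5]
scene 216 tilt 23.616960098763 cross -0.06577040194348217 h 52.622733932933244 toe X,Z [19.3  1.6]
top 114 tilt 23.152309802411796 cross 0.436221863229659 h 54.28808424300746 toe X,Z [19.4  0.3]
```

View pics/s5.png

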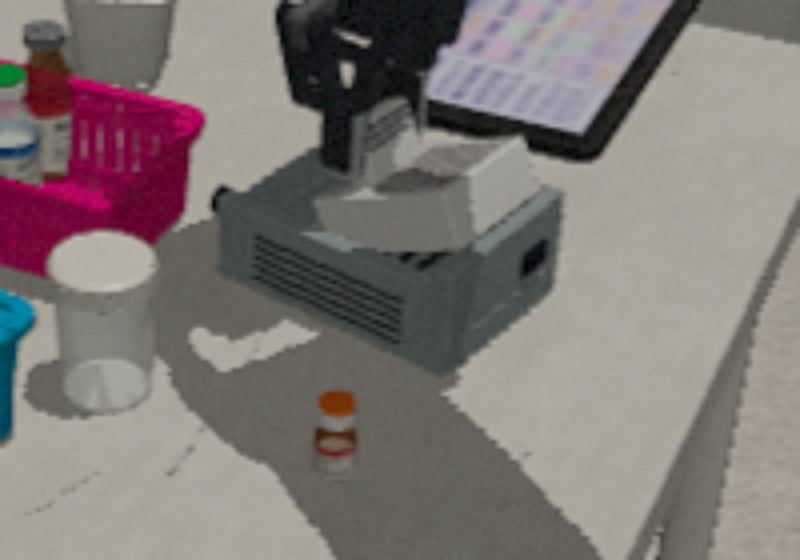

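The filter is tilted about 23°, free end up at the plain wall ((490,210) in the crop), toe down in the bay. Now slide it under the lip, hovering slightly.

In the tool's units: 4 mm is 0.064, -3 mm is -0.048.

```bash
python3 jog.py '[{"z":-0.048, "finger_gap":40}, {"x":0.064, "finger_gap":40}, {"x":0.064, "finger_gap":40}, {"finger_gap":40}]'; python3 - <<'E'
from h import *
np.set_printoptions(precision=1,suppress=True)
tilt()
E
```

```text
t: 13.0
position: [484.0, -133.1, 73.0]
orientation: [-0.003, 0.993, -0.114, -0.003]
wrist_force: [0.6, -0.5, -1.5]
width: 42.8
finger_force: 53.8
tcp X,Y,Zfloor 38.53992110580665 -0.4836901163631673 53.003077149946094 F [ 0.6 -0.5 -1.5]
scene 213 tilt 23.389319132957322 cross -0.18549868459063587 h 52.64839242939619 toe X,Z [12.6  3.4]
top 68 tilt 20.405918957118843 cross 0.32064097648933976 h 53.32709778641393 toe X,Z [9.3 4.2]
```

```bash
python3 jog.py '[{"x":0.048, "finger_gap":40}, {"x":0.048, "finger_gap":40}, {"finger_gap":40}]'; python3 jog.py '[{"x":0.032, "finger_gap":40}, {"finger_gap":40}]'; python3 - <<'E'
from h import *
np.set_printoptions(precision=1,suppress=True)
tilt()
E
```

```text
t: 13.48
position: [490.4, -134.9, 73.6]
orientation: [-0.003, 0.993, -0.114, -0.002]
wrist_force: [-0.7, -0.0, -1.2]
width: 42.9
finger_force: 53.9
t: 13.72
position: [492.2, -135.2, 73.6]
orientation: [-0.003, 0.993, -0.114, -0.002]
wrist_force: [0.5, 0.4, -0.8]
width: 43.1
finger_force: 53.9
tcp X,Y,Zfloor 30.106692499839443 -0.30205042031672047 53.564253187571865 F [ 0.5  0.4 -0.8]
scene 209 tilt 23.54015675825779 cross 0.11503164583674752 h 52.82161763352224 toe X,Z [4.4 3.8]
top 39 tilt 21.292954146295575 cross -1.7037620529666013 h 53.48905564609873 toe X,Z [2.  4.2]
```

```bash
python3 jog.py '[{"x":0.032, "finger_gap":40}, {"finger_gap":40}]'; python3 jog.py '[{"x":0.024, "finger_gap":40}, {"finger_gap":40}]';
```

```text
t: 14.08
position: [494.1, -135.7, 73.6]
orientation: [-0.003, 0.993, -0.114, -0.002]
wrist_force: [-0.0, 0.7, -2.0]
width: 43.0
finger_force: 53.9
t: 14.32
position: [495.6, -136.0, 73.6]
orientation: [-0.003, 0.993, -0.114, -0.002]
wrist_force: [0.2, 0.8, -2.2]
width: 42.8
finger_force: 53.9
```

In the tool's units: 1.5 mm is 0.024.

```bash
python3 jog.py '[{"x":0.024, "finger_gap":40}, {"finger_gap":40}]'; python3 jog.py '[{"x":0.024, "finger_gap":40}, {"finger_gap":40}]';
```

```text
t: 14.58
position: [496.7, -136.3, 73.4]
orientation: [-0.003, 0.993, -0.114, -0.002]
wrist_force: [-0.9, -0.0, -0.7]
width: 42.7
finger_force: 53.9
t: 14.82
position: [497.3, -136.3, 73.1]
orientation: [-0.003, 0.993, -0.114, -0.003]
wrist_force: [-5.5, 0.6, 1.6]
width: 42.9
finger_force: 54.0
```

Units first: shifts go in shares of 62.5 mm. So 1.5 mm is 0.024, -1 mm is -0.016.

```bash
python3 jog.py '[{"x":-0.016, "z":0.024, "finger_gap":42}, {"z":0.024, "finger_gap":42}, {"finger_gap":42}]' 20; python3 jog.py '[{"x":-0.016, "z":0.016, "finger_gap":42}, {"x":-0.016, "z":0.016, "finger_gap":42}, {"finger_gap":42}]'; python3 - <<'E'
from h import *
np.set_printoptions(precision=1,suppress=True)
tilt()
E
```

```text
t: 15.2
position: [497.2, -136.3, 70.4]
orientation: [-0.003, 0.993, -0.114, -0.002]
wrist_force: [-4.0, 0.4, 1.4]
width: 42.6
finger_force: 54.2
t: 15.58
position: [496.7, -136.2, 70.0]
orientation: [-0.002, 0.993, -0.114, -0.001]
wrist_force: [-4.8, 3.3, 9.1]
width: 43.0
finger_force: 55.1
tcp X,Y,Zfloor 25.474897622973163 -0.37580740922375266 50.04969259922909 F [-4.8  3.3  9.1]
scene 208 tilt 23.38053262352677 cross -0.1566105741404751 h 52.83257467941947 toe X,Z [-0.4  0.3]
top 20 tilt 11.911702539950664 cross -4.422416292402558 h 50.50992286013583 toe X,Z [-14.    9.1]
```

```bash
python3 jog.py '[{"x":-0.024, "z":0.0128, "finger_gap":42}, {"x":-0.024, "z":0.016, "finger_gap":42}, {"x":-0.024, "z":0.016, "finger_gap":42}, {"finger_gap":42}]'; python3 - <<'E'
from h import *
np.set_printoptions(precision=1,suppress=True)
tilt()
E
```

```text
t: 16.18
position: [495.5, -136.0, 69.4]
orientation: [-0.002, 0.993, -0.115, 0.003]
wrist_force: [-0.5, 5.3, 14.1]
width: 42.9
finger_force: 55.6
tcp X,Y,Zfloor 26.711119449009193 -0.30665818329275485 49.40880883902955 F [-0.5  5.3 14.1]
scene 218 tilt 22.13431531599528 cross -0.16387439191585693 h 52.824233182152966 toe X,Z [-0.6  0.3]
top 42 tilt 22.386755425317272 cross -0.9518126596491735 h 54.41705188287112 toe X,Z [ 0.3 -1.3]
```

```bash
python3 jog.py '[{"x":-0.032, "z":0.016, "finger_gap":42}, {"x":-0.032, "z":0.016, "finger_gap":42}, {"x":-0.032, "z":0.016, "finger_gap":42}, {"finger_gap":42}]'; python3 - <<'E'
from h import *
np.set_printoptions(precision=1,suppress=True)
tilt()
E
```

```text
t: 16.77
position: [489.8, -135.1, 66.5]
orientation: [-0.001, 0.993, -0.115, 0.004]
wrist_force: [-0.2, 3.7, 13.4]
width: 42.9
finger_force: 56.4
tcp X,Y,Zfloor 32.456854721676095 0.07189717805004125 46.520986634302446 F [-0.2  3.7 13.4]
scene 239 tilt 17.791788198857386 cross 0.3547823797354277 h 52.42624593174992 toe X,Z [-0.1  0. ]
top 61 tilt 16.032404927947802 cross 0.7082642120871788 h 53.24958723987329 toe X,Z [-1.9  0.3]
```

In the tool's units: -2 mm is -0.032, 1.4 mm is 0.0224.

```bash
python3 jog.py '[{"x":-0.032, "z":0.0176, "finger_gap":42}, {"x":-0.032, "z":0.0192, "finger_gap":42}, {"x":-0.032, "z":0.0208, "finger_gap":42}, {"x":-0.032, "z":0.0224, "finger_gap":42}, {"finger_gap":42}]'; python3 - <<'E'
from h import *
np.set_printoptions(precision=1,suppress=True)
tilt()
E
```

```text
t: 17.5
position: [481.5, -133.2, 61.1]
orientation: [-0.001, 0.993, -0.115, 0.003]
wrist_force: [-1.0, 2.1, 12.0]
width: 43.1
finger_force: 57.4
tcp X,Y,Zfloor 40.95643576900525 0.16107621612200873 41.08403545595193 F [-1.   2.1 12. ]
scene 290 tilt 9.90939433872036 cross -0.07318271940831515 h 51.37380688206464 toe X,Z [-0.4  0.7]
top 80 tilt 12.040568597490656 cross -3.8807792542179875 h 52.501943060617705 toe X,Z [ 2.  -1.9]
```

In the tool's units: -2 mm is -0.032, 1.6 mm is 0.0256.

```bash
python3 jog.py '[{"x":-0.032, "z":0.0224, "finger_gap":42}, {"x":-0.032, "z":0.024, "finger_gap":42}, {"x":-0.032, "z":0.0256, "finger_gap":42}, {"finger_gap":42}]'; python3 - <<'E'
from h import *
np.set_printoptions(precision=1,suppress=True)
tilt()
E
```

```text
t: 18.1
position: [475.3, -131.7, 56.1]
orientation: [-0.001, 0.993, -0.115, 0.003]
wrist_force: [-0.5, 2.5, 9.7]
width: 43.4
finger_force: 57.8
tcp X,Y,Zfloor 47.315785005001246 0.1506178108060663 36.07307120424453 F [-0.5  2.5  9.7]
scene 308 tilt 3.93312240991688 cross -0.22869065679911615 h 50.85822748211255 toe X,Z [-0.1  0.8]
top 86 tilt 8.021722958109812 cross -0.5554465792125833 h 53.09582489131235 toe X,Z [ 4.2 -4.6]
```

```bash
python3 jog.py '[{"x":-0.032, "z":0.024, "finger_gap":42}, {"x":-0.024, "z":0.024, "finger_gap":42}, {"finger_gap":42}]'; python3 - <<'E'
from h import *
np.set_printoptions(precision=1,suppress=True)
tilt()
p,P=cloud("scene"); cv2.imwrite("pics/s6.png",cv2.resize(p[130:270,220:420],None,fx=4,fy=4))
E
```

```text
t: 18.58
position: [471.9, -131.0, 53.0]
orientation: [-0.001, 0.993, -0.115, 0.003]
wrist_force: [0.5, 2.5, 7.8]
width: 43.2
finger_force: 58.2
tcp X,Y,Zfloor 50.783625508338524 0.21586123643905175 32.9971307554689 F [0.5 2.5 7.8]
scene 308 tilt 0.8263729290783878 cross -0.25148347599692333 h 50.836627818839396 toe X,Z [0.5 0.4]
top 85 tilt -3.005805395744551 cross 2.3287215513176305 h 49.782599979625374 toe X,Z [-2.8  5. ]
```

View pics/s6.png

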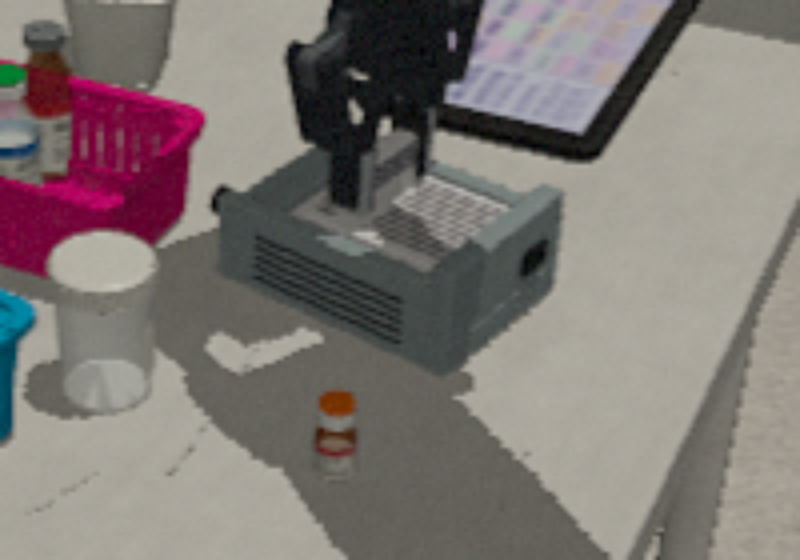

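The filter lies in the bay, essentially flat, its top level with the side walls; pot and vial stand as before. I'll nudge it down, release and withdraw.

In the tool's units: 1 mm is 0.016, -0.7 mm is -0.0112.

```bash
python3 jog.py '[{"x":-0.0112, "z":0.016, "finger_gap":42}, {"finger_gap":42}, {"finger_gap":50}, {"finger_gap":56}, {"finger_gap":56}]'; python3 jog.py '[{"z":-0.16, "finger_gap":56}, {"z":-0.48, "finger_gap":60}, {"z":-0.64, "finger_gap":60}, {"z":-0.8, "finger_gap":60}, {"x":-0.8, "z":-0.48, "finger_gap":60}, {"x":-0.8, "finger_gap":60}, {"finger_gap":60}]'; python3 - <<'E'
from h import *
np.set_printoptions(precision=1,suppress=True)
c=np.array([521.4,-142.4]); X=np.array([-.9736,.2284]); Y=np.array([-.2284,-.9736])
for n,b in(("scene",np.array([1.5,1,-1.2])),("top",np.array([-1.5,-1,1.2])),("wrist",np.zeros(3))):
    p,P=cloud(n); q=P[...,:2]-c; k=np.dstack([q@X,q@Y,P[...,2]-20])-b
    if n!="scene": cv2.imwrite(f"pics/{n}7.png",p)
    z=k[...,2]; m=(k[...,0]>62)&(k[...,0]<108)&(abs(k[...,1])<31)&(z>20)&(z<45)
    cc,s,N=plane(k,m); g=(k[...,0]>20)&(k[...,0]<80)&(abs(k[...,1])<30)&(z>50)&(z<70)
    print(n,N,np.degrees(np.arctan(s[:2])),"z@85",s[2]+s[0]*(85-cc[0]),"rib",g.sum(),np.median(k[g],0),"body x", np.percentile(k[(z>26)&(z<34)&(abs(k[...,1])<30)&(k[...,0]<130)&(k[...,0]>18)][:,0],[1,99]))
    print("vial",P[(abs(P[...,0]-428)<25)&(abs(P[...,1]-19)<25)&(P[...,2]>25)&(P[...,2]<60)].mean(0),"pot",np.median(P[(abs(P[...,0]-550)<35)&(abs(P[...,1]-12)<28)&(P[...,2]>68)&(P[...,2]<80)],0))
E
```

```text
t: 19.35
position: [467.4, -129.4, 49.1]
orientation: [-0.003, 0.993, -0.114, -0.002]
wrist_force: [-0.2, -0.3, 0.9]
width: 55.8
finger_force: 0.0
t: 20.23
position: [368.4, -106.5, 209.9]
orientation: [-0.002, 0.993, -0.115, -0.002]
wrist_force: [-0.1, -0.3, 0.6]
width: 60.0
finger_force: 0.0
scene 333 [0.3 0.4] z@85 31.015042436533165 rib 145 [56.4 -4.  59.1] body x [ 31.2 127.9]
vial [427.   19.2  35.4] pot [547.7  11.3  72.8]
top 253 [0.8 1.6] z@85 30.40023290296726 rib 146 [54.4 -2.5 59.5] body x [ 31.8 113. ]
vial [429.   19.2  40.8] pot [550.1  10.2  74.9]
wrist 3066 [-0.2 -0.1] z@85 30.985796722505427 rib 1029 [52.2 -0.5 60.2] body x [ 30.  113.8]
vial [430.   16.8  38.1] pot [546.6   9.4  74.3]
```

View pics/wrist7.png

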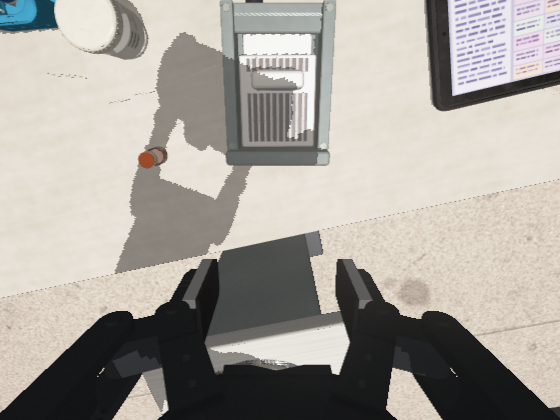

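The filter lies flat in the bay at (278,90), toe hidden under the lip at the top. The vial at (150,158) and the pot at (90,25) are still standing, and the gripper is clear of everything.

```bash
python3 -c "
from rig import r
print(r.job_done())"
```

```text
the job is handed in; nothing more can be done
None
```

The filter is hooked under the lip and lies flat in the bay (tilt under 1°, toe tip about 1–3 mm from the wall), released; the pot and vial were left standing, and the job was handed in at about 20 s.

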